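# Spread the washed stoppers in the sterilising tray

### The job

The washed rubber stoppers lie in one heap in the steel sterilising tray. Spread them out for the autoclave so that the steam gets round every one: a single layer on the tray floor (standing or lying), evenly over the whole tray with some in each quarter of it, and about a stopper's width of bare tray or more between any two. Keep all six in the tray, none may touch the bench, and leave the other things on the bench where they are.

Things in the scene. Friction and masses are not known exactly. Their poses are not given: they have to be found in the camera images.
- tray: shallow perforated stainless steel sterilising tray; it does not shift on the bench. Outside 206 x 306 mm, inside 200 mm along its own x and 300 mm along its own y, walls 3 mm thick. Origin at the centre of its underside, z up; its floor is 4 mm above the origin and its rim 24 mm above it. The holes are shallow marks that catch nothing
- stopper0_mid (a point): one of six alike red-brown rubber stoppers: solid cone 25 mm tall, 32 mm across the wide end, 26 mm the narrow, 22 g, grippy. The point is its middle (12.5 mm from either end); own z along the axis to the narrow end. At the start all six stand in one heap in the tray, wide end down: four on the floor, about 2 mm apart, and two on top of these
- stopper1_mid (a point): stopper 1, the same as stopper 0; the point is its middle, z along its axis to the narrow end
- stopper2_mid (a point): stopper 2, the same as stopper 0; the point is its middle, z along its axis to the narrow end
- stopper3_mid (a point): stopper 3, the same as stopper 0; the point is its middle, z along its axis to the narrow end
- stopper4_mid (a point): stopper 4, the same as stopper 0; the point is its middle, z along its axis to the narrow end
- stopper5_mid (a point): stopper 5, the same as stopper 0; the point is its middle, z along its axis to the narrow end
- beaker: glass beaker, 68 mm across, 95 mm tall, left (+y) of the tray; bystander. Origin at the centre of its underside, z up
- wash_bottle: white wash bottle with a bent nozzle, 70 mm across, 190 mm tall, right (-y) of the tray; bystander. Origin at the centre of its underside, z up
- specimen_pot: small clear specimen pot with a white screw lid, 52 mm across, 60 mm tall, right (-y) of the tray; bystander. Origin at the centre of its underside, z up
- petri_dish: covered clear petri dish, 94 mm across, 17 mm tall, beyond the tray (+x); bystander. Origin at the centre of its underside, z up
- forceps: steel forceps lying flat, 150 x 18 mm, 7 mm high, on the robot's side of the tray; bystander. Origin under its middle, own x along it
Things that resemble listed ones, but are neither listed nor needed, are in the scene too. Leave any turquoise look-alike of the part that bears stopper1_mid alone. Leave any orange look-alike of the part that bears stopper2_mid alone.

How it is judged:
By the outcome, as a careful person would: the job done as asked, in the order asked, and still so for the second after the job is handed in, with the robot touching nothing.
It also fails if it takes over 69 s, if anything falls off the work surface, if the arm or the gripper's body presses on something with over 40 N, if the wrist force passes 120 N, or if a joint passes its speed limit or range.

### The arm

A 6-joint arm with a two-finger parallel gripper is mounted at the origin on the work surface. World frame = base frame: x ahead of the robot, y to its left, z up, the work surface at z = 0. Lengths are in m, angles in degrees, forces in N, time in s.
With the tool pointing down it reaches from about 0.375 to 0.9 m from the base axis. Payload 3.1 kg.
Tool frame: the origin (TCP) lies at the very end of the fingers, on their centre line; the grasp point (between the pads) lies 19 mm behind it; z points along the fingers, y is the line along which they close (so a half turn about z gives the same grasp; the last joint's range is limited). The gripper opens to 87 mm and grips with 3 to 60 N. Pads are 19 mm wide; open, the fingers measure 117 mm over their backs; the gripper's body (75 mm by 190 mm) begins 51 mm behind the grasp point.
Start: joints at [53.944, 30.224, 82.088, -0, 67.689, -10.227], TCP at [0.272, 0.563, 0.223] pointing down, gripper open.
Joint ranges: [-176.69, 176.69], [-43.24, 126.21], [12.49, 139.97], [-82, 262], [0, 151.66], [-163.58, 163.58]. Speed limits (degrees/s): [159.86, 159.86, 180, 180, 180, 180].

### API

Orientations are given as a 3x3 rotation matrix whose columns are the frame's x, y, z axes.
In Python, from rig import bot gives the robot as it stands.
- The arm moves only by the tool move_arm, never from a script. Its argument "increments" is a list of rows, each an object with "xyz": the shift along the tool's x, y, z in mm, a list of three; "roll": the turn about the tool's z in rad; "grip": the opening in per cent of the stroke, from 0 (shut) to 100 (fully open). A call has 1 to 5 rows; each row shifts and turns the commanded pose from where the row before left it, along the tool's axes as they then stand; what a row does not reach is not made up. A row lasts 1/12 s, in which the tool goes at most 41.7 mm and 7.16 degrees, less where a joint would pass 70% of its speed; a pose out of reach is approached as far as the arm can. A call is refused whole if a number of a shift passes 41.7 or a number of a turn 0.125, either way. A call with a gripper value outside its range is refused whole. The fingers move at their own pace and stop on an object; the grip force is fixed at half the most. Time passes only in rows, so rows that do not move let the fingers close. It gives the time, the measured TCP pose, the force, the opening and the grip force at its end, in the units of the state.
- bot.read_state(): the state, without advancing time (a new reading comes with each control period).
- bot.capture(name): name is "side" or "top"; returns (picture, depth): 384x512x3 uint8, red, green, blue; 384x512 float32, m along the optical axis (not along the pixel's ray), 0 where there is no reading.
- bot.camera_model(name): a dict with "intrinsics" (3x3 intrinsics, pixels), "rvec" (rotation vector, rad) and "tvec" (3), from world to camera coordinates, as OpenCV has them. Camera axes: x right, y down, z forward; pixel columns grow to the right and rows downward; lengths in m; the calibration is good to about 2 mm. A picture is of the moment at which its call begins. camera_model takes no time and is no camera call.
- bot.hand_in(): hands the job in; it is judged then, once.
Trained networks look in the newest picture that a camera, given by its name, has taken for a name from the list of things; names that differ only in an ending like _2 or _b are one class to them, and where a whole thing is asked for, a point or a joint stands for the part that bears it (a point fixed in the world has none). Each returns a list of dicts, best first, with "conf" (0 to 1); they miss things now and then, are a little off and sometimes report something else, mostly with a low value. They report only what shows in the picture. A call takes as long as a camera call. They do not tell look-alikes from the thing itself.
- bot.spot_in(label, camera): "at" ([x, y, z] in m, in the coordinates of the camera as it stood for that picture, good to about 4 mm: the middle of the surface that is visible of it).
- bot.trace(label, camera): "mask" (384x512 bool, what is visible of it).
The state is a dict: "time_s": time; "joint_positions": joint angles; "qvel": joint speeds; "tau": joint torques, N m; "position": TCP position; "tcp_rot": TCP orientation; "force": force on the tool from outside, world axes, zero at the start; "moment": the same for the moment, N m; "opening": opening from 0.0 (shut) to 1.0 (fully open); "grasp_force": force on a finger pad.
Only numpy, scipy, OpenCV 4.12 (cv2) and the standard library are available. Lean on these libraries where they do the work, as an engineer would, in place of code of your own. Each camera call takes 0.05 s, during which the arm holds its last target. There are 200 camera calls.

## Working session

There is one attempt and no reset: what is moved stays moved. The work goes in short steps, Python scripts to look and compute and a tool call to move; the robot and the scene stay as the last step left them, time stands still between calls to the robot, and variables do not carry over. Pictures are saved under pics/ and viewed, at most 10 in all, crops included, and the job is handed in when it is done.

Besides the shell and the picture viewer there is one more tool, called after "Call:" as name(argument=value, ...) on one line, values as JSON. move_arm: Moves the arm, as the interface text tells. Its arguments: {"type":"object","properties":{"increments":{"type":"array"}},"required":["increments"]}

```bash
ls; mkdir -p pics; cat > h.py <<'E'
import numpy as np,cv2
from rig import bot
def cam(n):
    m=bot.camera_model(n);R=cv2.Rodrigues(np.array(m["rvec"],float))[0];return np.array(m["intrinsics"]),R,np.array(m["tvec"],float).ravel()
def c2w(n,p):
    K,R,t=cam(n);return R.T@(np.asarray(p)-t)
def px(n,p):
    K,R,t=cam(n);q=K@(R@np.asarray(p)+t);return q[:2]/q[2]
def cloud(n,d):
    K,R,t=cam(n);v,u=np.mgrid[:384,:512];P=np.stack([(u-K[0,2])/K[0,0]*d,(v-K[1,2])/K[1,1]*d,d],-1);return (P-t)@R
E
python3 - <<'E'
from h import *
s=bot.read_state();print(s["time_s"],s["position"],s["tcp_rot"],s["opening"])
for n in("top","side"):
    im,d=bot.capture(n);cv2.imwrite(f"pics/{n}0.png",im[:,:,::-1])
    K,R,t=cam(n);print(n,-R.T@t)
    for l in("stopper0_mid","tray","forceps","beaker","wash_bottle","specimen_pot","petri_dish"):
        print(l,[(np.round(c2w(n,o["at"]),3).tolist(),px(n,c2w(n,o["at"])).astype(int).tolist(),round(o["conf"],2)) for o in bot.spot_in(l,n)])
E
```

```text
pics
0.0 [0.27184522 0.5619434  0.22156509] [[-9.00087165e-01  4.35707932e-01 -1.30140068e-03]
 [ 4.35709707e-01  9.00085432e-01 -1.80714651e-03]
 [ 3.83983726e-04 -2.19362228e-03 -9.99997520e-01]] 1.0047059885124712
top [0.38263901 0.02192691 0.91846553]
stopper0_mid [([0.553, -0.05, 0.029], [273, 197], 0.48)]
tray [([0.552, 0.017, 0.003], [245, 204], 0.81)]
forceps [([0.39, 0.016, 0.006], [258, 272], 0.52)]
beaker [([0.553, 0.018, 0.002], [245, 204], 0.67), ([0.519, 0.321, 0.056], [113, 238], 0.63)]
wash_bottle [([0.635, -0.314, 0.118], [387, 131], 0.65)]
specimen_pot [([0.466, -0.251, 0.06], [370, 216], 0.93)]
petri_dish [([0.714, 0.13, 0.017], [189, 147], 0.62)]
side [ 0.47492548 -0.53724076  0.69277594]
stopper0_mid [([0.557, -0.052, 0.028], [247, 230], 0.63), ([0.596, -0.073, 0.025], [266, 235], 0.56)]
tray [([0.549, -0.004, 0.003], [239, 220], 0.84)]
forceps []
beaker [([0.52, 0.288, 0.068], [207, 124], 0.92)]
wash_bottle [([0.635, -0.339, 0.118], [333, 332], 0.63)]
specimen_pot [([0.469, -0.264, 0.063], [221, 324], 0.77)]
petri_dish [([0.719, 0.122, 0.017], [295, 168], 0.85), ([0.587, -0.046, 0.054], [259, 218], 0.53)]
```

View pics/top0.png

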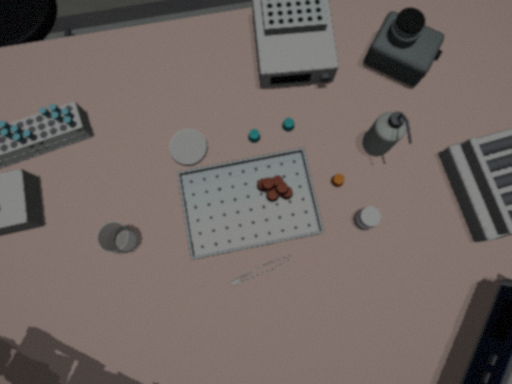

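View pics/side0.png

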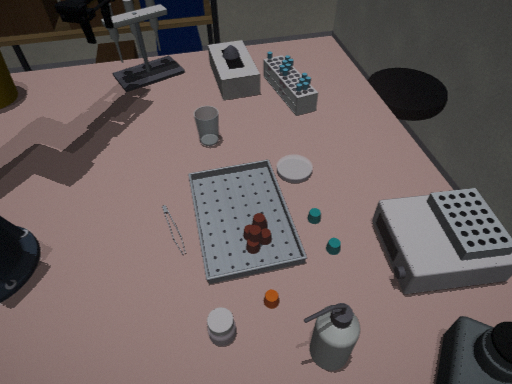

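The top view shows the heap in the tray at px (275,188). The look-alikes are two turquoise ones at (254,134) and (289,124) and one orange at (338,180), all outside the tray. I choose the red-brown heap.

```bash
cat >> h.py <<'E'
def red(im):
    h=cv2.cvtColor(im,cv2.COLOR_RGB2HSV);H,S,V=[h[...,i].astype(int) for i in range(3)]
    return ((H<9)|(H>172))&(S>115)&(V>20)
def tray():
    n="top";im,d=bot.capture(n);P=cloud(n,d)
    m=(P[...,2]>.016)&(P[...,2]<.032)&(P[...,0]>.4)&(P[...,0]<.7)&(abs(P[...,1]-.02)<.2)&~red(im)&(d>0)
    return m,P,im
E
python3 - <<'E'
from h import *
o=[]
for n,b in(("top",(250,165,50,50)),("side",(228,200,60,60))):
    im,d=bot.capture(n);P=cloud(n,d);m=red(im)
    x,y,w,h=b;c=np.zeros_like(m);c[y:y+h,x:x+w]=1;m&=c
    Q=P[m];print(n,m.sum(),Q.min(0).round(3),Q.max(0).round(3))
    cr=cv2.resize(im[y:y+h,x:x+w,::-1],(400,400),interpolation=cv2.INTER_CUBIC)
    o.append(cv2.convertScaleAbs(cr,alpha=1.6))
    z=np.where(m,P[...,2],0)
    if n=="top":
        for r in range(175,204): print(r,' '.join('%2d'%(z[r,k]*1000) for k in range(254,297)))
    else:
        for lo,hi in((.05,.058),(.024,.034)):
            k=m&(z>lo)&(z<hi)
            # top faces: erosion components
            nn,l,st,ce=cv2.connectedComponentsWithStats(k.astype(np.uint8))
            for i in range(1,nn):
                if st[i,4]>8: print(lo,st[i,4],np.round(P[l==i].mean(0),3),ce[i])
cv2.imwrite("pics/crop.png",np.hstack(o))
m,P,im=tray()
rect=cv2.minAreaRect((P[m][:,:2]*1000).astype(np.float32));print(rect,cv2.boxPoints(rect),m.sum())
E
```

```text
top 438 [ 0.549 -0.09   0.005] [ 0.6   -0.02   0.058]
175  0  0  0  0  0  0  0  0  0  0  0  0  0  0  0  0  0  0  0  0  0  0  0  0  0  0  0  0  0  0  0  0  0  0  0  0  0  0  0  0  0  0  0
176  0  0  0  0  0  0  0  0  0  0  0  0  0  0  0  0  0  0  0  0  0  0  0  0  0  0  0  0  0  0  0  0  0  0  0  0  0  0  0  0  0  0  0
177  0  0  0  0  0  0  0  0  0  0  0  0  0  0  0  0  0  0  0  0  0 30 29 28 30 31  0  0  0  0  0  0  0  0  0  0  0  0  0  0  0  0  0
178  0  0  0  0  0  0  0  0  0  0  0  0  0  0  0  0  0  0  0  0 28 29 28 28 30 29 29  0  0  0  0  0  0  0  0  0  0  0  0  0  0  0  0
179  0  0  0  0  0  0  0  0  0  0  0 54 54 53 53 54 52 56 57 28 29 28 29 29 26 27 28  0  0  0  0  0  0  0  0  0  0  0  0  0  0  0  0
180  0  0  0  0  0  0  0 29 29 51 52 53 53 55 52 53 54 52 54 53 30 26 27 29 26 28 29 29  0  0  0  0  0  0  0  0  0  0  0  0  0  0  0
181  0  0  0  0  0  0 27 29 28 53 55 53 54 52 54 55 53 52 54 54 27 29 30 31 27 30 28 30  0  0  0  0  0  0  0  0  0  0  0  0  0  0  0
182  0  0  0  0  0 28 28 27 44 54 53 53 56 51 53 54 56 53 54 53 41 29 29 27 26 31 52 53 53  0  0  0  0  0  0  0  0 
[... 2671 characters left out ...]
  0  0
203  0  0  0  0  0  0  0  0  0  0  0  0  0  0  0  0  0  0  0  0  0  0  0  0  0  0  0  0  0  0  0  0  0  0  0  0  0  0  0  0  0  0  0
side 393 [ 0.475 -0.537  0.005] [ 0.603 -0.03   0.693]
0.05 78 [ 0.585 -0.043  0.053] [258.73076923 217.5       ]
0.05 97 [ 0.569 -0.072  0.053] [254.62886598 229.59793814]
0.024 36 [ 0.558 -0.047  0.028] [247.38888889 228.08333333]
0.024 73 [ 0.594 -0.068  0.028] [265.19178082 232.65753425]
0.024 57 [ 0.56  -0.088  0.028] [252.1754386  243.03508772]
((575.8817749023438, 11.03717041015625), (253.69094848632812, 316.8862609863281), 1.1063834428787231) [[ 446.0006   167.00153]
 [ 452.11926 -149.82565]
 [ 705.76294 -144.92719]
 [ 699.6443   171.9    ]] 1591
```

View pics/crop.png

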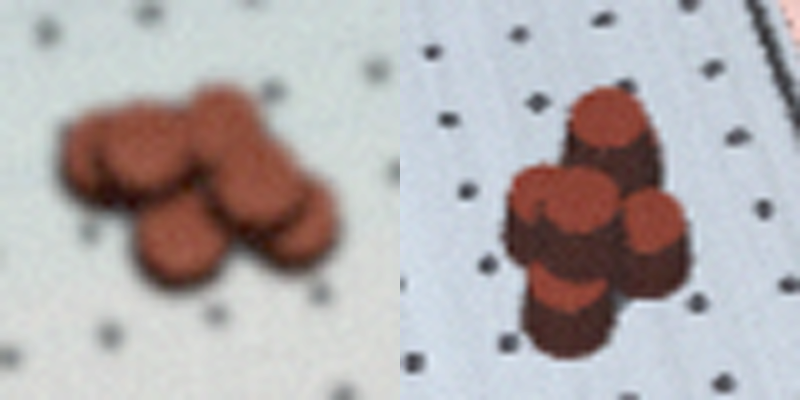

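The crop confirms two stoppers on top of four red-brown ones. Next I fit the tray and the stopper circles.

```bash
cat >> h.py <<'E'
from scipy.optimize import minimize
def fit_tray():
    im,d=bot.capture("top");P=cloud("top",d)
    m=bot.trace("tray","top")[0]["mask"]&(P[...,2]>.012)&(P[...,2]<.032)&~red(im)
    Q=P[m][:,:2]
    def f(v):
        c,s=np.cos(v[2]),np.sin(v[2]);q=(Q-v[:2])@np.array([[c,-s],[s,c]])
        e=np.minimum(abs(abs(q[:,0])-.1015)+9*np.maximum(abs(q[:,1])-.153,0),abs(abs(q[:,1])-.1515)+9*np.maximum(abs(q[:,0])-.103,0))
        return np.minimum(e,.01).mean()
    r=min((minimize(f,[.553,.015,a],method="Nelder-Mead",options=dict(initial_simplex=[[.553,.015,a],[.565,.015,a],[.553,.03,a],[.553,.015,a+.1]])) for a in(-.2,-.1,0,.1,.2)),key=lambda r:r.fun)
    return r.x,r.fun,m.sum()
def T2w(t,p):
    c,s=np.cos(t[2]),np.sin(t[2]);return t[:2]+np.array([[c,-s],[s,c]])@p
E
python3 - <<'E'
from h import *
t,e,n=fit_tray();print(t,np.degrees(t[2]),e,n)
for y in(.1,0,-.1):
    for x in(-.05,.05): print("slot",x,y,T2w(t,np.array([x,y])).round(3))
im,d=bot.capture("top");P=cloud("top",d);m=red(im);K,R,tt=cam("top")
# greedy circle fit: score inside r=13 minus non-top pixels
def fit(mask,c0):
    Q=P[mask][:,:2]
    f=lambda c:np.minimum(np.maximum(np.linalg.norm(Q-c,axis=1)-.013,0),.006).sum()
    return Q
hi=m&(P[...,2]>.049);lo=m&(P[...,2]>.023)&(P[...,2]<.034)
n,l,s,c=cv2.connectedComponentsWithStats(hi.astype(np.uint8))
for i in range(1,n):
    if s[i,4]>20: print("top",s[i,4],P[l==i][:,:2].mean(0).round(4),np.ptp(P[l==i],axis=0).round(3))
n,l,s,c=cv2.connectedComponentsWithStats(lo.astype(np.uint8),connectivity=4)
for i in range(1,n):
    if s[i,4]>8:
        q=P[l==i];print("low",s[i,4],c[i].round(),q[:,:2].mean(0).round(4),"circ",np.round(cv2.minEnclosingCircle((q[:,:2]*1000).astype(np.float32))[0],1),np.round(cv2.minEnclosingCircle((q[:,:2]*1000).astype(np.float32))[1],1),q.min(0).round(3),q.max(0).round(3))
E
```

```text
[0.55437337 0.00854064 0.01868639] 1.0706514564420966 0.0014813233684709496 1282
slot -0.05 0.1 [0.503 0.108]
slot 0.05 0.1 [0.602 0.109]
slot -0.05 0 [0.504 0.008]
slot 0.05 0 [0.604 0.009]
slot -0.05 -0.1 [ 0.506 -0.092]
slot 0.05 -0.1 [ 0.606 -0.091]
top 90 [ 0.583  -0.0409] [0.022 0.024 0.007]
top 90 [ 0.563  -0.0679] [0.198 0.103 0.869]
low 49 [277. 180.] [ 0.5918 -0.0648] circ [590.3 -64.7] 10.4 [ 0.582 -0.075  0.024] [ 0.6   -0.056  0.034]
low 24 [260. 184.] [ 0.5904 -0.0243] circ [589.8 -26. ] 9.5 [ 0.58  -0.03   0.026] [ 0.599 -0.019  0.032]
low 83 [273. 194.] [ 0.5609 -0.0481] circ [561.7 -48.5] 12.5 [ 0.549 -0.061  0.024] [ 0.572 -0.037  0.033]
low 32 [288. 194.] [ 0.555 -0.083] circ [558.4 -80.7] 10.3 [ 0.549 -0.09   0.024] [ 0.565 -0.072  0.033]
```

Call:
move_arm(increments=[{"xyz": [-30, -22, 0], "roll": 0.12, "grip": 60}, {"xyz": [0, 0, 0], "roll": 0.125, "grip": 60}, {"xyz": [0, 0, 0], "roll": 0.125, "grip": 60}, {"xyz": [0, 0, 0], "roll": 0.125, "grip": 60}, {"xyz": [0, 0, 0], "roll": 0.125, "grip": 60}])

```text
time_s: 1.52
position: [0.2899, 0.5295, 0.2226]
tcp_rot: [[-0.474, 0.881, 0.0], [0.881, 0.474, 0.0], [0.0, 0.0, -1.0]]
force: [-0.5, 0.5, 0.3]
opening: 0.709
grasp_force: 0.0
```

Call:
move_arm(increments=[{"xyz": [0, 0, 0], "roll": 0.125, "grip": 60}, {"xyz": [0, 0, 0], "roll": 0.125, "grip": 60}, {"xyz": [0, 0, 0], "roll": 0.125, "grip": 60}, {"xyz": [0, 0, 0], "roll": 0.125, "grip": 60}, {"xyz": [0, 0, 0], "roll": 0.125, "grip": 60}])

```text
time_s: 1.93
position: [0.2897, 0.5297, 0.2226]
tcp_rot: [[0.131, 0.991, 0.0], [0.991, -0.131, 0.0], [0.0, 0.0, -1.0]]
force: [1.5, -0.9, -0.6]
opening: 0.602
grasp_force: 0.0
```

Call:
move_arm(increments=[{"xyz": [0, 0, 0], "roll": 0.125, "grip": 60}, {"xyz": [0, 0, 0], "roll": 0.125, "grip": 60}, {"xyz": [0, 0, 0], "roll": 0.114, "grip": 60}])

```text
time_s: 2.18
position: [0.2897, 0.5297, 0.2226]
tcp_rot: [[0.475, 0.88, 0.0], [0.88, -0.475, 0.0], [0.0, 0.0, -1.0]]
force: [0.2, -0.7, 0.3]
opening: 0.6
grasp_force: 0.0
```

```bash
cat >> h.py <<'E'
def plan(x,y,z,step=38):
    s=bot.read_state();R=np.array(s["tcp_rot"]);p=np.array(s["position"])
    v=R.T@(np.array([x,y,z])-p)*1000
    print("t",round(s["time_s"],2),"pos",(p*1000).round(1),"yaw",np.degrees(np.arctan2(R[1,1],R[0,1])).round(1),"op",round(s["opening"],3),"gf",round(s["grasp_force"],1),"F",np.round(s["force"],1),"tool delta",v.round(1),"rows",np.ceil(np.abs(v).max()/step))
E
python3 -c "
from h import *
plan(.584,-.042,.12)"
```

```text
t 2.18 pos [289.7 529.7 222.6] yaw -28.4 op 0.6 gf 0.0 F [ 0.2 -0.7  0.3] tool delta [-363.2  530.6  102.6] rows 14.0
```

Call:
move_arm(increments=[{"xyz": [-22.7, 33.2, 0], "roll": 0, "grip": 60}, {"xyz": [-22.7, 33.2, 0], "roll": 0, "grip": 60}, {"xyz": [-22.7, 33.2, 0], "roll": 0, "grip": 60}, {"xyz": [-22.7, 33.2, 0], "roll": 0, "grip": 60}, {"xyz": [-22.7, 33.2, 0], "roll": 0, "grip": 60}])

```text
time_s: 2.6
position: [0.3834, 0.3501, 0.2227]
tcp_rot: [[0.469, 0.883, 0.0], [0.883, -0.469, 0.0], [0.0, 0.0, -1.0]]
force: [-0.2, -0.4, 0.8]
opening: 0.599
grasp_force: 0.0
```

Call:
move_arm(increments=[{"xyz": [-22.7, 33.2, 0], "roll": 0, "grip": 60}, {"xyz": [-22.7, 33.2, 0], "roll": 0, "grip": 60}, {"xyz": [-22.7, 33.2, 0], "roll": 0, "grip": 60}, {"xyz": [-22.7, 33.2, 0], "roll": 0, "grip": 60}, {"xyz": [-22.7, 33.2, 0], "roll": 0, "grip": 60}])

```text
time_s: 3.02
position: [0.4768, 0.1715, 0.2228]
tcp_rot: [[0.47, 0.883, 0.001], [0.883, -0.47, 0.0], [0.0, 0.0, -1.0]]
force: [0.7, 0.8, 1.2]
opening: 0.599
grasp_force: 0.0
```

Call:
move_arm(increments=[{"xyz": [-22.7, 33.2, 0], "roll": 0, "grip": 60}, {"xyz": [-22.7, 33.2, 0], "roll": 0, "grip": 60}, {"xyz": [-22.7, 33.2, 0], "roll": 0, "grip": 60}, {"xyz": [-22.7, 33.2, 0], "roll": 0, "grip": 60}, {"xyz": [-22.7, 33.2, 0], "roll": 0, "grip": 60}])

```text
time_s: 3.43
position: [0.57, -0.0068, 0.2227]
tcp_rot: [[0.47, 0.883, 0.0], [0.883, -0.47, 0.0], [0.0, 0.0, -1.0]]
force: [1.0, -0.1, -0.1]
opening: 0.597
grasp_force: 0.0
```

Call:
move_arm(increments=[{"xyz": [-22.7, 33.2, 0], "roll": 0, "grip": 60}, {"xyz": [0, 0, 35], "roll": 0, "grip": 60}, {"xyz": [0, 0, 35], "roll": 0, "grip": 60}, {"xyz": [0, 0, 35], "roll": 0, "grip": 60}, {"xyz": [0, 0, 0], "roll": 0, "grip": 60}])

```text
time_s: 3.85
position: [0.583, -0.0398, 0.1111]
tcp_rot: [[0.471, 0.882, -0.014], [0.882, -0.471, 0.004], [-0.003, -0.014, -1.0]]
force: [-1.5, 1.5, -0.9]
opening: 0.599
grasp_force: 0.0
```

```bash
python3 -c "
from h import *
plan(.584,-.042,.033)
im,d=bot.capture('side');K,R,t=cam('side')
u=[px('side',p) for p in ((.584,-.042,.054),(.567,-.0705,.054),bot.read_state()['position'])];print(np.round(u))
cv2.imwrite('pics/a.png',cv2.resize(im[120:300,150:350,::-1],(800,720))[:600])"
```

```text
t 3.85 pos [583.  -39.8 111.1] yaw -28.1 op 0.599 gf 0.0 F [-1.5  1.5 -0.9] tool delta [-1.1  3.  78.1] rows 3.0
[[258. 217.]
 [253. 229.]
 [258. 198.]]
```

View pics/a.png

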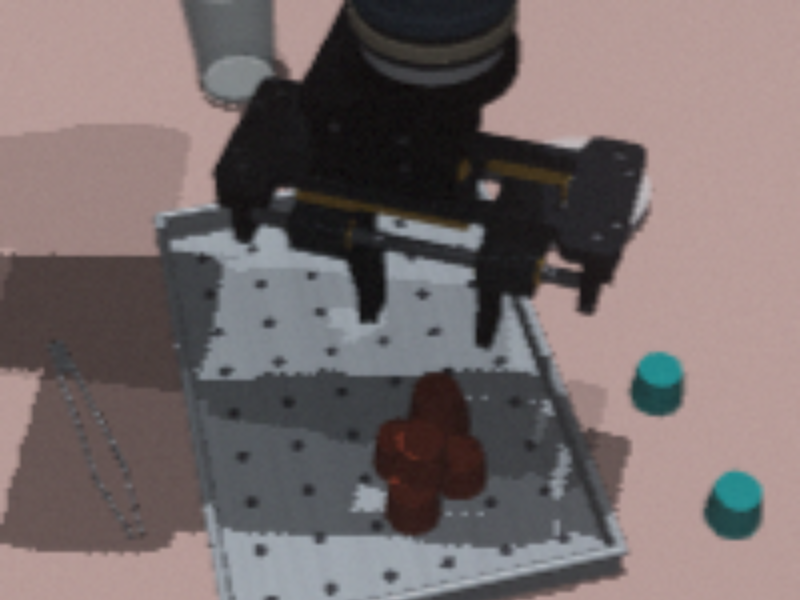

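The picture shows the fingers straddling the line above the far top stopper (crop ~(438,385)), clear of the second one. Descending and gripping.

Call:
move_arm(increments=[{"xyz": [-1, 3, 30], "roll": 0, "grip": 60}, {"xyz": [0, 0, 30], "roll": 0, "grip": 60}, {"xyz": [0, 0, 17], "roll": 0, "grip": 60}, {"xyz": [0, 0, 0], "roll": 0, "grip": 60}, {"xyz": [0, 0, 0], "roll": 0, "grip": 0}])

```text
time_s: 4.32
position: [0.5913, -0.0428, 0.042]
tcp_rot: [[0.469, 0.883, 0.002], [0.883, -0.469, -0.001], [0.0, 0.002, -1.0]]
force: [1.2, -0.3, 0.5]
opening: 0.574
grasp_force: 0.0
```

Call:
move_arm(increments=[{"xyz": [0, 0, 0], "roll": 0, "grip": 0}, {"xyz": [0, 0, 0], "roll": 0, "grip": 0}, {"xyz": [0, 0, 0], "roll": 0, "grip": 0}, {"xyz": [0, 0, 0], "roll": 0, "grip": 0}, {"xyz": [0, 0, 0], "roll": 0, "grip": 0}])

```text
time_s: 4.73
position: [0.591, -0.0429, 0.0421]
tcp_rot: [[0.47, 0.883, 0.002], [0.883, -0.47, -0.001], [0.001, 0.002, -1.0]]
force: [-1.0, 0.5, 6.6]
opening: 0.307
grasp_force: 30.2
```

Call:
move_arm(increments=[{"xyz": [0, 0, -15], "roll": 0, "grip": 0}, {"xyz": [0, 0, -30], "roll": 0, "grip": 0}, {"xyz": [0, 0, 0], "roll": 0, "grip": 0}, {"xyz": [0, 0, 0], "roll": 0, "grip": 0}])

```text
time_s: 5.07
position: [0.5917, -0.0432, 0.0874]
tcp_rot: [[0.47, 0.883, 0.004], [0.883, -0.47, -0.001], [0.001, 0.004, -1.0]]
force: [0.4, -0.6, -0.0]
opening: 0.304
grasp_force: 29.8
```

```bash
python3 -c "
from h import *
plan(.602,.109,.087)
im,d=bot.capture('side')
cv2.imwrite('pics/b.png',cv2.resize(im[150:300,150:350,::-1],(800,600)))"
```

```text
t 5.07 pos [591.7 -43.2  87.4] yaw -28.0 op 0.304 gf 29.8 F [ 0.4 -0.6 -0. ] tool delta [139.2 -62.4   0.2] rows 4.0
```

View pics/b.png

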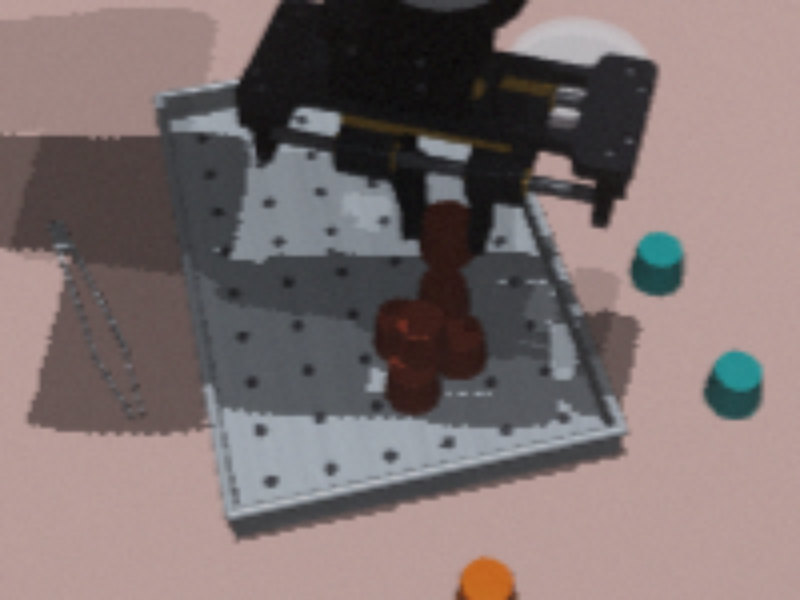

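The stopper is held upright at (445,235). On to the far-left slot.

Call:
move_arm(increments=[{"xyz": [27.8, -12.5, 0], "roll": 0, "grip": 0}, {"xyz": [27.8, -12.5, 0], "roll": 0, "grip": 0}, {"xyz": [27.8, -12.5, 0], "roll": 0, "grip": 0}, {"xyz": [27.8, -12.5, 0], "roll": 0, "grip": 0}, {"xyz": [27.8, -12.5, 0], "roll": 0, "grip": 0}])

```text
time_s: 5.53
position: [0.5992, 0.1105, 0.0841]
tcp_rot: [[0.47, 0.883, -0.003], [0.883, -0.47, -0.0], [-0.001, -0.003, -1.0]]
force: [0.7, -1.1, -0.3]
opening: 0.306
grasp_force: 29.8
```

Call:
move_arm(increments=[{"xyz": [0, 0, 20], "roll": 0, "grip": 0}, {"xyz": [0, 0, 25], "roll": 0, "grip": 0}, {"xyz": [0, 0, 15], "roll": 0, "grip": 0}, {"xyz": [0, 0, 7], "roll": 0, "grip": 0}, {"xyz": [0, 0, 1], "roll": 0, "grip": 0}])

```text
time_s: 5.95
position: [0.5976, 0.1098, 0.0166]
tcp_rot: [[0.47, 0.883, -0.007], [0.883, -0.47, 0.001], [-0.003, -0.006, -1.0]]
force: [-4.3, 1.2, 9.3]
opening: 0.31
grasp_force: 30.3
```

Call:
move_arm(increments=[{"xyz": [0, 0, 0], "roll": 0, "grip": 0}, {"xyz": [0, 0, 0], "roll": 0, "grip": 0}])

```text
time_s: 6.12
position: [0.5998, 0.1092, 0.017]
tcp_rot: [[0.47, 0.883, -0.001], [0.883, -0.47, -0.0], [-0.001, -0.001, -1.0]]
force: [0.8, -0.3, 0.1]
opening: 0.306
grasp_force: 29.8
```

Call:
move_arm(increments=[{"xyz": [0, 0, 0], "roll": 0, "grip": 50}, {"xyz": [0, 0, 0], "roll": 0, "grip": 50}, {"xyz": [0, 0, 0], "roll": 0, "grip": 55}, {"xyz": [0, 0, -20], "roll": 0, "grip": 60}, {"xyz": [0, 0, -35], "roll": 0, "grip": 60}])

```text
time_s: 6.53
position: [0.5971, 0.109, 0.0694]
tcp_rot: [[0.47, 0.883, -0.009], [0.883, -0.47, -0.0], [-0.004, -0.008, -1.0]]
force: [0.9, 0.3, -0.3]
opening: 0.567
grasp_force: 0.0
```

Call:
move_arm(increments=[{"xyz": [0, 0, -15], "roll": 0, "grip": 60}, {"xyz": [0, 0, 0], "roll": 0, "grip": 60}, {"xyz": [0, 0, 0], "roll": 0, "grip": 60}])

```text
time_s: 6.78
position: [0.6011, 0.1092, 0.0886]
tcp_rot: [[0.47, 0.883, 0.003], [0.883, -0.47, -0.0], [0.001, 0.002, -1.0]]
force: [0.0, -0.0, -0.5]
opening: 0.598
grasp_force: 0.0
```

```bash
cat >> h.py <<'E'
def look(show=None):
    for n in("top","side"):
        im,d=bot.capture(n);P=cloud(n,d);m=red(im)&(d>0)&(P[...,0]>.44)&(P[...,0]<.67)&(abs(P[...,1])<.17)
        for lo,hi in((.046,.062),(.023,.036)):
            k=m&(P[...,2]>lo)&(P[...,2]<hi)
            c_,l,s,c=cv2.connectedComponentsWithStats(k.astype(np.uint8),connectivity=4)
            for i in range(1,c_):
                if s[i,4]>8: q=P[l==i]*1000;print(n,s[i,4],q.mean(0).round(1),"x",q[:,0].min().round(),q[:,0].max().round(),"y",q[:,1].min().round(),q[:,1].max().round())
        if show==n: cv2.imwrite('pics/%s_%d.png'%(n,bot.read_state()["time_s"]*100),cv2.resize(cv2.convertScaleAbs(im[130:280,150:350,::-1],alpha=1.5),(800,600)))
E
python3 -c "
from h import *
plan(.567,-.0705,.1); look()"
```

```text
t 6.78 pos [601.1 109.2  88.6] yaw -28.0 op 0.598 gf 0.0 F [ 0.  -0.  -0.5] tool delta [-174.6   54.4  -11.5] rows 5.0
top 96 [566.8 -69.7  53.3] x 555.0 581.0 y -84.0 -59.0
top 57 [591.  -63.1  29.1] x 581.0 600.0 y -74.0 -53.0
top 70 [588.1 -30.1  28.7] x 579.0 599.0 y -40.0 -20.0
top 36 [555.1 -82.6  29.3] x 549.0 566.0 y -91.0 -69.0
top 81 [559.6 -48.2  29. ] x 549.0 571.0 y -63.0 -37.0
side 102 [569.6 -72.7  52.7] x 557.0 582.0 y -85.0 -60.0
side 46 [599.  104.9  27.2] x 589.0 609.0 y 93.0 118.0
side 83 [590.3 -33.9  27.7] x 579.0 602.0 y -45.0 -22.0
side 38 [558.3 -47.1  27.6] x 552.0 570.0 y -58.0 -36.0
side 72 [593.8 -67.6  27.9] x 585.0 603.0 y -82.0 -53.0
side 59 [560.7 -87.6  27.9] x 550.0 573.0 y -96.0 -75.0
```

Call:
move_arm(increments=[{"xyz": [-34.9, 10.9, 0], "roll": 0, "grip": 60}, {"xyz": [-34.9, 10.9, 0], "roll": 0, "grip": 60}, {"xyz": [-34.9, 10.9, 0], "roll": 0, "grip": 60}, {"xyz": [-34.9, 10.9, 0], "roll": 0, "grip": 60}, {"xyz": [-34.9, 10.9, 0], "roll": 0, "grip": 60}])

```text
time_s: 7.3
position: [0.5648, -0.0714, 0.0859]
tcp_rot: [[0.469, 0.883, -0.003], [0.883, -0.469, 0.001], [-0.001, -0.003, -1.0]]
force: [0.8, 1.1, -0.1]
opening: 0.598
grasp_force: 0.0
```

Call:
move_arm(increments=[{"xyz": [0, 0, 0], "roll": 0, "grip": 60}, {"xyz": [0, 0, 0], "roll": 0, "grip": 60}, {"xyz": [0, 0, 0], "roll": 0, "grip": 60}])

```text
time_s: 7.55
position: [0.5655, -0.0701, 0.0864]
tcp_rot: [[0.471, 0.882, -0.003], [0.882, -0.471, 0.001], [-0.0, -0.003, -1.0]]
force: [-0.0, 0.0, -0.1]
opening: 0.601
grasp_force: 0.0
```

```bash
python3 -c "
from h import *
plan(.568,-.071,.035)"
```

```text
t 7.55 pos [565.5 -70.1  86.4] yaw -28.1 op 0.601 gf 0.0 F [-0.   0.  -0.1] tool delta [ 0.3  2.7 51.4] rows 2.0
```

Call:
move_arm(increments=[{"xyz": [0, 2.5, 20], "roll": 0, "grip": 60}, {"xyz": [0, 0, 20], "roll": 0, "grip": 60}, {"xyz": [0, 0, 11], "roll": 0, "grip": 60}, {"xyz": [0, 0, 0], "roll": 0, "grip": 60}, {"xyz": [0, 0, 0], "roll": 0, "grip": 0}])

```text
time_s: 7.97
position: [0.5681, -0.0701, 0.0358]
tcp_rot: [[0.468, 0.884, -0.002], [0.884, -0.468, 0.001], [-0.0, -0.002, -1.0]]
force: [0.8, -1.1, 0.3]
opening: 0.574
grasp_force: 0.0
```

Call:
move_arm(increments=[{"xyz": [0, 0, 0], "roll": 0, "grip": 0}, {"xyz": [0, 0, 0], "roll": 0, "grip": 0}, {"xyz": [0, 0, 0], "roll": 0, "grip": 0}, {"xyz": [0, 0, 0], "roll": 0, "grip": 0}, {"xyz": [0, 0, 0], "roll": 0, "grip": 0}])

```text
time_s: 8.38
position: [0.5692, -0.0716, 0.0374]
tcp_rot: [[0.47, 0.883, 0.002], [0.883, -0.47, -0.0], [0.0, 0.002, -1.0]]
force: [0.0, 0.3, 2.1]
opening: 0.321
grasp_force: 29.9
```

Call:
move_arm(increments=[{"xyz": [0, 0, -15], "roll": 0, "grip": 0}, {"xyz": [0, 0, -30], "roll": 0, "grip": 0}, {"xyz": [0, 0, 0], "roll": 0, "grip": 0}, {"xyz": [0, 0, 0], "roll": 0, "grip": 0}])

```text
time_s: 8.72
position: [0.57, -0.072, 0.0833]
tcp_rot: [[0.47, 0.883, 0.004], [0.883, -0.47, -0.001], [0.001, 0.004, -1.0]]
force: [-0.3, -0.3, -0.9]
opening: 0.319
grasp_force: 29.8
```

```bash
python3 -c "
from h import *
plan(.503,.108,.082)"
```

```text
t 8.72 pos [570.  -72.   83.3] yaw -28.0 op 0.319 gf 29.8 F [-0.3 -0.3 -0.9] tool delta [ 127.5 -143.7    0.8] rows 4.0
```

Call:
move_arm(increments=[{"xyz": [21.3, -24, 0], "roll": 0, "grip": 0}, {"xyz": [21.3, -24, 0], "roll": 0, "grip": 0}, {"xyz": [21.3, -24, 0], "roll": 0, "grip": 0}, {"xyz": [21.3, -24, 0], "roll": 0, "grip": 0}, {"xyz": [21.3, -24, 0], "roll": 0, "grip": 0}])

```text
time_s: 9.13
position: [0.5113, 0.0799, 0.0807]
tcp_rot: [[0.471, 0.882, -0.002], [0.882, -0.471, 0.0], [-0.001, -0.002, -1.0]]
force: [0.6, 0.3, 0.4]
opening: 0.32
grasp_force: 29.8
```

Call:
move_arm(increments=[{"xyz": [21.3, -24, 0], "roll": 0, "grip": 0}, {"xyz": [0, 0, 25], "roll": 0, "grip": 0}, {"xyz": [0, 0, 25], "roll": 0, "grip": 0}, {"xyz": [0, 0, 12], "roll": 0, "grip": 0}, {"xyz": [0, 0, 6], "roll": 0, "grip": 0}])

```text
time_s: 9.55
position: [0.4992, 0.1093, 0.0117]
tcp_rot: [[0.469, 0.883, -0.006], [0.883, -0.469, 0.0], [-0.003, -0.005, -1.0]]
force: [-7.6, 1.0, 47.4]
opening: 0.324
grasp_force: 32.6
```

Call:
move_arm(increments=[{"xyz": [0, 0, 0], "roll": 0, "grip": 0}, {"xyz": [0, 0, 0], "roll": 0, "grip": 0}])

```text
time_s: 9.72
position: [0.5011, 0.1089, 0.013]
tcp_rot: [[0.47, 0.883, -0.001], [0.883, -0.47, -0.0], [-0.001, -0.001, -1.0]]
force: [0.5, -0.6, -0.4]
opening: 0.324
grasp_force: 29.8
```

Call:
move_arm(increments=[{"xyz": [0, 0, 0], "roll": 0, "grip": 50}, {"xyz": [0, 0, 0], "roll": 0, "grip": 50}, {"xyz": [0, 0, 0], "roll": 0, "grip": 55}, {"xyz": [0, 0, -20], "roll": 0, "grip": 55}, {"xyz": [0, 0, -30], "roll": 0, "grip": 55}])

```text
time_s: 10.13
position: [0.4995, 0.1087, 0.0621]
tcp_rot: [[0.47, 0.883, -0.006], [0.883, -0.47, 0.0], [-0.003, -0.005, -1.0]]
force: [0.6, -1.0, 0.1]
opening: 0.535
grasp_force: 0.0
```

Call:
move_arm(increments=[{"xyz": [0, 0, -10], "roll": 0, "grip": 55}, {"xyz": [0, 0, 0], "roll": 0, "grip": 55}, {"xyz": [0, 0, 0], "roll": 0, "grip": 55}])

```text
time_s: 10.38
position: [0.5019, 0.1089, 0.074]
tcp_rot: [[0.47, 0.883, 0.002], [0.883, -0.47, -0.0], [0.001, 0.001, -1.0]]
force: [0.6, 0.2, -1.2]
opening: 0.55
grasp_force: 0.0
```

```bash
python3 -c "
from h import *
plan(.589,-.032,.07); look('side')"; ls pics
```

```text
t 10.38 pos [501.9 108.9  74. ] yaw -28.0 op 0.55 gf 0.0 F [ 0.6  0.2 -1.2] tool delta [-83.5 143.    4.1] rows 4.0
top 69 [589.4 -64.4  28.8] x 579.0 600.0 y -74.0 -54.0
top 71 [587.8 -30.1  28.8] x 578.0 599.0 y -40.0 -19.0
top 67 [559.4 -80.7  28.8] x 550.0 570.0 y -90.0 -70.0
top 71 [559.9 -47.   28.5] x 549.0 571.0 y -57.0 -37.0
side 56 [599.8 105.7  27.4] x 589.0 611.0 y 94.0 119.0
side 61 [501.3 106.1  27.2] x 491.0 512.0 y 95.0 119.0
side 75 [590.9 -33.6  28. ] x 579.0 602.0 y -45.0 -22.0
side 88 [562.8 -50.7  27.6] x 551.0 575.0 y -63.0 -38.0
side 88 [591.8 -67.3  27.7] x 580.0 603.0 y -81.0 -54.0
side 94 [562.5 -84.3  28.2] x 550.0 576.0 y -96.0 -71.0
a.png
b.png
crop.png
side0.png
side_1048.png
top0.png
```

Call:
move_arm(increments=[{"xyz": [-16.7, 28.6, 0], "roll": 0, "grip": 55}, {"xyz": [-16.7, 28.6, 0], "roll": 0, "grip": 55}, {"xyz": [-16.7, 28.6, 0], "roll": 0, "grip": 55}, {"xyz": [-16.7, 28.6, 0], "roll": 0, "grip": 52}, {"xyz": [-16.7, 28.6, 0], "roll": 0, "grip": 52}])

```text
time_s: 10.9
position: [0.5882, -0.0331, 0.0718]
tcp_rot: [[0.47, 0.883, -0.003], [0.883, -0.47, 0.001], [-0.001, -0.003, -1.0]]
force: [0.6, 0.4, 0.1]
opening: 0.525
grasp_force: 0.0
```

Call:
move_arm(increments=[{"xyz": [0, 0, 10], "roll": 0, "grip": 52}, {"xyz": [0, 0, 0], "roll": 0, "grip": 52}, {"xyz": [0, 0, 0], "roll": 0, "grip": 52}, {"xyz": [0, 0, 0], "roll": 0, "grip": 52}])

```text
time_s: 11.23
position: [0.5866, -0.0307, 0.0624]
tcp_rot: [[0.469, 0.883, -0.004], [0.883, -0.469, 0.001], [-0.001, -0.004, -1.0]]
force: [-0.2, 0.0, -1.0]
opening: 0.518
grasp_force: 0.0
```

```bash
python3 -c "
from h import *
plan(.589,-.032,.010)"
```

```text
t 11.23 pos [586.6 -30.7  62.4] yaw -28.0 op 0.518 gf 0.0 F [-0.2  0.  -1. ] tool delta [-0.   2.9 52.4] rows 2.0
```

Call:
move_arm(increments=[{"xyz": [0, 2, 20], "roll": 0, "grip": 52}, {"xyz": [0, 0, 17], "roll": 0, "grip": 52}, {"xyz": [0, 0, 10], "roll": 0, "grip": 52}, {"xyz": [0, 0, 4], "roll": 0, "grip": 52}, {"xyz": [0, 0, 0], "roll": 0, "grip": 0}])

```text
time_s: 11.65
position: [0.5891, -0.0318, 0.0117]
tcp_rot: [[0.469, 0.883, -0.003], [0.883, -0.469, 0.001], [-0.001, -0.003, -1.0]]
force: [-0.2, 0.3, -0.0]
opening: 0.489
grasp_force: 0.0
```

Call:
move_arm(increments=[{"xyz": [0, 0, 0], "roll": 0, "grip": 0}, {"xyz": [0, 0, 0], "roll": 0, "grip": 0}, {"xyz": [0, 0, 0], "roll": 0, "grip": 0}, {"xyz": [0, 0, 0], "roll": 0, "grip": 0}])

```text
time_s: 11.98
position: [0.5909, -0.033, 0.0134]
tcp_rot: [[0.47, 0.883, 0.001], [0.883, -0.47, -0.0], [0.0, 0.001, -1.0]]
force: [-0.3, -0.2, 1.1]
opening: 0.316
grasp_force: 29.9
```

Call:
move_arm(increments=[{"xyz": [0, 0, -15], "roll": 0, "grip": 0}, {"xyz": [0, 0, -30], "roll": 0, "grip": 0}, {"xyz": [0, 0, 0], "roll": 0, "grip": 0}, {"xyz": [0, 0, 0], "roll": 0, "grip": 0}])

```text
time_s: 12.32
position: [0.5919, -0.0333, 0.0596]
tcp_rot: [[0.47, 0.883, 0.005], [0.883, -0.47, -0.001], [0.001, 0.005, -1.0]]
force: [-0.3, -0.3, -1.0]
opening: 0.318
grasp_force: 29.8
```

```bash
python3 -c "
from h import *
plan(.604,.009,.058); look()"
```

```text
t 12.32 pos [591.9 -33.3  59.6] yaw -28.0 op 0.318 gf 29.8 F [-0.3 -0.3 -1. ] tool delta [43.  -9.3  1.6] rows 2.0
side 38 [586.4 -43.7  56.1] x 576.0 596.0 y -49.0 -35.0
side 91 [562.1 -51.6  27.4] x 551.0 573.0 y -62.0 -38.0
side 88 [592.1 -69.2  27.5] x 580.0 603.0 y -80.0 -56.0
side 102 [562.1 -85.1  27.8] x 550.0 575.0 y -98.0 -72.0
```

Call:
move_arm(increments=[{"xyz": [21.5, -4.5, 0], "roll": 0, "grip": 0}, {"xyz": [21.5, -4.5, 0], "roll": 0, "grip": 0}, {"xyz": [0, 0, 18], "roll": 0, "grip": 0}, {"xyz": [0, 0, 15], "roll": 0, "grip": 0}, {"xyz": [0, 0, 7], "roll": 0, "grip": 0}])

```text
time_s: 12.83
position: [0.6006, 0.0101, 0.0149]
tcp_rot: [[0.469, 0.883, -0.005], [0.883, -0.469, 0.001], [-0.002, -0.005, -1.0]]
force: [-0.6, 0.1, -0.9]
opening: 0.31
grasp_force: 29.8
```

Call:
move_arm(increments=[{"xyz": [0, 0, 3], "roll": 0, "grip": 0}, {"xyz": [0, 0, 1], "roll": 0, "grip": 0}, {"xyz": [0, 0, 0], "roll": 0, "grip": 0}])

```text
time_s: 13.08
position: [0.6011, 0.0096, 0.0134]
tcp_rot: [[0.47, 0.883, -0.003], [0.883, -0.47, 0.001], [-0.001, -0.003, -1.0]]
force: [-0.4, 0.9, 0.4]
opening: 0.314
grasp_force: 29.8
```

Call:
move_arm(increments=[{"xyz": [0, 0, 0], "roll": 0, "grip": 50}, {"xyz": [0, 0, 0], "roll": 0, "grip": 50}, {"xyz": [0, 0, 0], "roll": 0, "grip": 55}, {"xyz": [0, 0, -20], "roll": 0, "grip": 55}, {"xyz": [0, 0, -30], "roll": 0, "grip": 55}])

```text
time_s: 13.5
position: [0.6002, 0.0094, 0.0611]
tcp_rot: [[0.47, 0.883, -0.007], [0.883, -0.47, 0.001], [-0.002, -0.007, -1.0]]
force: [-0.0, 0.2, -0.5]
opening: 0.532
grasp_force: 0.0
```

Call:
move_arm(increments=[{"xyz": [0, 0, 0], "roll": -0.125, "grip": 55}, {"xyz": [0, 0, 0], "roll": -0.125, "grip": 55}, {"xyz": [0, 0, 0], "roll": -0.125, "grip": 55}, {"xyz": [0, 0, 0], "roll": -0.125, "grip": 55}, {"xyz": [0, 0, 0], "roll": -0.125, "grip": 55}])

```text
time_s: 13.92
position: [0.6028, 0.0091, 0.0637]
tcp_rot: [[-0.141, 0.99, 0.0], [0.99, 0.141, -0.0], [-0.0, 0.0, -1.0]]
force: [0.4, -0.1, -0.9]
opening: 0.55
grasp_force: 0.0
```

Call:
move_arm(increments=[{"xyz": [0, 0, 0], "roll": -0.125, "grip": 55}, {"xyz": [0, 0, 0], "roll": -0.125, "grip": 55}, {"xyz": [0, 0, 0], "roll": -0.105, "grip": 55}, {"xyz": [0, 0, 0], "roll": 0, "grip": 55}])

```text
time_s: 14.25
position: [0.6027, 0.0091, 0.0635]
tcp_rot: [[-0.473, 0.881, 0.0], [0.881, 0.473, -0.0], [-0.0, 0.0, -1.0]]
force: [-0.5, -0.5, -0.5]
opening: 0.55
grasp_force: 0.0
```

```bash
python3 -c "
from h import *
plan(.561,-.05,.063); look()"
```

```text
t 14.25 pos [602.7   9.1  63.5] yaw 28.2 op 0.55 gf 0.0 F [-0.5 -0.5 -0.5] tool delta [-32.3 -64.7   0.5] rows 2.0
side 69 [502.  105.8  27.4] x 491.0 514.0 y 94.0 120.0
side 74 [601.8   7.8  27.4] x 591.0 613.0 y -4.0 22.0
side 87 [562.8 -51.3  27.7] x 551.0 574.0 y -63.0 -38.0
side 90 [591.8 -68.8  27.7] x 580.0 604.0 y -81.0 -56.0
side 107 [562.1 -84.9  27.6] x 550.0 576.0 y -98.0 -71.0
```

Call:
move_arm(increments=[{"xyz": [-16.2, -32.3, 0], "roll": 0, "grip": 52}, {"xyz": [-16.2, -32.3, 0], "roll": 0, "grip": 52}, {"xyz": [0, 0, 5], "roll": 0, "grip": 52}, {"xyz": [0, 0, 0], "roll": 0, "grip": 52}, {"xyz": [0, 0, 0], "roll": 0, "grip": 52}])

```text
time_s: 14.77
position: [0.5612, -0.0499, 0.0585]
tcp_rot: [[-0.469, 0.883, 0.0], [0.883, 0.469, 0.0], [0.0, 0.0, -1.0]]
force: [0.6, -0.1, 0.0]
opening: 0.524
grasp_force: 0.0
```

```bash
python3 -c "
from h import *
plan(.561,-.05,.010)"
```

```text
t 14.77 pos [561.2 -49.9  58.5] yaw 28.0 op 0.524 gf 0.0 F [ 0.6 -0.1  0. ] tool delta [ 0.  -0.3 48.5] rows 2.0
```

Call:
move_arm(increments=[{"xyz": [0, 0, 18], "roll": 0, "grip": 52}, {"xyz": [0, 0, 15], "roll": 0, "grip": 52}, {"xyz": [0, 0, 10], "roll": 0, "grip": 52}, {"xyz": [0, 0, 4], "roll": 0, "grip": 52}, {"xyz": [0, 0, 0], "roll": 0, "grip": 0}])

```text
time_s: 15.18
position: [0.5608, -0.0489, 0.0106]
tcp_rot: [[-0.472, 0.882, -0.002], [0.882, 0.472, 0.0], [0.001, -0.001, -1.0]]
force: [0.1, -0.0, 0.1]
opening: 0.49
grasp_force: 0.0
```

Call:
move_arm(increments=[{"xyz": [0, 0, 0], "roll": 0, "grip": 0}, {"xyz": [0, 0, 0], "roll": 0, "grip": 0}, {"xyz": [0, 0, 0], "roll": 0, "grip": 0}, {"xyz": [0, 0, 0], "roll": 0, "grip": 0}])

```text
time_s: 15.52
position: [0.5614, -0.0498, 0.0122]
tcp_rot: [[-0.471, 0.882, 0.001], [0.882, 0.471, -0.0], [-0.001, 0.001, -1.0]]
force: [0.4, 0.7, -0.2]
opening: 0.319
grasp_force: 29.8
```

Call:
move_arm(increments=[{"xyz": [0, 0, -15], "roll": 0, "grip": 0}, {"xyz": [0, 0, -30], "roll": 0, "grip": 0}, {"xyz": [0, 0, 0], "roll": 0, "grip": 0}, {"xyz": [0, 0, 0], "roll": 0, "grip": 0}])

```text
time_s: 15.85
position: [0.5623, -0.0502, 0.0583]
tcp_rot: [[-0.471, 0.882, 0.004], [0.882, 0.471, -0.001], [-0.003, 0.003, -1.0]]
force: [0.4, -0.6, -0.7]
opening: 0.321
grasp_force: 29.8
```

```bash
python3 -c "
from h import *
plan(.504,.008,.058)"
```

```text
t 15.85 pos [562.3 -50.2  58.3] yaw 28.1 op 0.321 gf 29.8 F [ 0.4 -0.6 -0.7] tool delta [ 78.8 -24.    0. ] rows 3.0
```

Call:
move_arm(increments=[{"xyz": [26.3, -8, 0], "roll": 0, "grip": 0}, {"xyz": [26.3, -8, 0], "roll": 0, "grip": 0}, {"xyz": [26.3, -8, 0], "roll": 0, "grip": 0}, {"xyz": [0, 0, 18], "roll": 0, "grip": 0}, {"xyz": [0, 0, 15], "roll": 0, "grip": 0}])

```text
time_s: 16.27
position: [0.5005, 0.0099, 0.0231]
tcp_rot: [[-0.473, 0.881, -0.002], [0.881, 0.473, 0.0], [0.001, -0.001, -1.0]]
force: [0.3, 0.3, 0.1]
opening: 0.321
grasp_force: 29.8
```

Call:
move_arm(increments=[{"xyz": [0, 0, 7], "roll": 0, "grip": 0}, {"xyz": [0, 0, 3], "roll": 0, "grip": 0}, {"xyz": [0, 0, 1], "roll": 0, "grip": 0}, {"xyz": [0, 0, 0], "roll": 0, "grip": 0}])

```text
time_s: 16.6
position: [0.5022, 0.0085, 0.0124]
tcp_rot: [[-0.471, 0.882, -0.001], [0.882, 0.471, 0.0], [0.001, -0.001, -1.0]]
force: [0.7, -0.1, -0.6]
opening: 0.318
grasp_force: 29.8
```

Call:
move_arm(increments=[{"xyz": [0, 0, 0], "roll": 0, "grip": 50}, {"xyz": [0, 0, 0], "roll": 0, "grip": 50}, {"xyz": [0, 0, 0], "roll": 0, "grip": 55}, {"xyz": [0, 0, -20], "roll": 0, "grip": 55}, {"xyz": [0, 0, -30], "roll": 0, "grip": 55}])

```text
time_s: 17.02
position: [0.5008, 0.0087, 0.0611]
tcp_rot: [[-0.471, 0.882, -0.006], [0.882, 0.471, 0.001], [0.004, -0.005, -1.0]]
force: [1.2, 0.5, -0.4]
opening: 0.535
grasp_force: 0.0
```

Call:
move_arm(increments=[{"xyz": [0, 0, 0], "roll": 0.125, "grip": 55}, {"xyz": [0, 0, 0], "roll": 0.125, "grip": 55}, {"xyz": [0, 0, 0], "roll": 0.125, "grip": 55}, {"xyz": [0, 0, 0], "roll": 0.125, "grip": 55}, {"xyz": [0, 0, 0], "roll": 0.125, "grip": 55}])

```text
time_s: 17.43
position: [0.5028, 0.0084, 0.0629]
tcp_rot: [[0.14, 0.99, 0.001], [0.99, -0.14, -0.0], [-0.0, 0.001, -1.0]]
force: [0.5, 0.2, -0.4]
opening: 0.552
grasp_force: 0.0
```

Call:
move_arm(increments=[{"xyz": [0, 0, 0], "roll": 0.125, "grip": 55}, {"xyz": [0, 0, 0], "roll": 0.125, "grip": 55}, {"xyz": [0, 0, 0], "roll": 0.125, "grip": 55}, {"xyz": [0, 0, 0], "roll": 0.125, "grip": 55}, {"xyz": [0, 0, 0], "roll": 0.125, "grip": 55}])

```text
time_s: 17.85
position: [0.5027, 0.0084, 0.0627]
tcp_rot: [[0.693, 0.721, 0.0], [0.721, -0.693, -0.0], [0.0, 0.0, -1.0]]
force: [-0.5, -0.5, -0.2]
opening: 0.551
grasp_force: 0.0
```

```bash
python3 -c "
from h import *
plan(.591,-.067,.06); look()"
```

```text
t 17.85 pos [502.7   8.4  62.7] yaw -43.9 op 0.551 gf 0.0 F [-0.5 -0.5 -0.2] tool delta [  6.8 115.9   2.8] rows 4.0
top 23 [598.9 112.6  29.1] x 591.0 607.0 y 107.0 117.0
side 17 [502.5  98.9  26.7] x 495.0 510.0 y 94.0 104.0
side 80 [601.    8.3  27.4] x 590.0 613.0 y -4.0 21.0
side 81 [502.3   4.8  27.6] x 491.0 513.0 y -6.0 19.0
side 89 [591.9 -68.4  27.7] x 580.0 603.0 y -81.0 -54.0
side 97 [562.6 -84.8  27.7] x 550.0 576.0 y -97.0 -73.0
```

Call:
move_arm(increments=[{"xyz": [1.8, 29, 0], "roll": 0, "grip": 52}, {"xyz": [1.8, 29, 0], "roll": 0, "grip": 52}, {"xyz": [1.8, 29, 0], "roll": 0, "grip": 52}, {"xyz": [1.8, 29, 0], "roll": 0, "grip": 52}, {"xyz": [0, 0, 5], "roll": 0, "grip": 52}])

```text
time_s: 18.37
position: [0.5991, -0.071, 0.0592]
tcp_rot: [[0.688, 0.726, 0.012], [0.726, -0.688, -0.005], [0.005, 0.012, -1.0]]
force: [0.4, 0.2, 1.2]
opening: 0.518
grasp_force: 0.0
```

Call:
move_arm(increments=[{"xyz": [0, 0, 0], "roll": 0, "grip": 52}, {"xyz": [0, 0, 0], "roll": 0, "grip": 52}])

```text
time_s: 18.53
position: [0.5902, -0.0656, 0.0569]
tcp_rot: [[0.687, 0.727, -0.003], [0.727, -0.687, 0.001], [-0.001, -0.003, -1.0]]
force: [-0.5, 0.4, -0.6]
opening: 0.518
grasp_force: 0.0
```

```bash
python3 -c "
from h import *
plan(.591,-.067,.010)"
```

```text
t 18.53 pos [590.2 -65.6  56.9] yaw -43.4 op 0.518 gf 0.0 F [-0.5  0.4 -0.6] tool delta [-0.4  1.7 46.9] rows 2.0
```

Call:
move_arm(increments=[{"xyz": [0, 1, 18], "roll": 0, "grip": 52}, {"xyz": [0, 0, 15], "roll": 0, "grip": 52}, {"xyz": [0, 0, 9], "roll": 0, "grip": 52}, {"xyz": [0, 0, 4], "roll": 0, "grip": 52}, {"xyz": [0, 0, 0], "roll": 0, "grip": 0}])

```text
time_s: 18.95
position: [0.5909, -0.0659, 0.0107]
tcp_rot: [[0.687, 0.726, -0.003], [0.726, -0.687, 0.001], [-0.001, -0.003, -1.0]]
force: [-0.5, -0.4, 0.2]
opening: 0.493
grasp_force: 0.0
```

Call:
move_arm(increments=[{"xyz": [0, 0, 0], "roll": 0, "grip": 0}, {"xyz": [0, 0, 0], "roll": 0, "grip": 0}, {"xyz": [0, 0, 0], "roll": 0, "grip": 0}, {"xyz": [0, 0, 0], "roll": 0, "grip": 0}])

```text
time_s: 19.28
position: [0.5928, -0.0669, 0.0123]
tcp_rot: [[0.688, 0.726, 0.001], [0.726, -0.688, -0.0], [0.001, 0.001, -1.0]]
force: [0.0, 0.4, 1.5]
opening: 0.321
grasp_force: 29.9
```

Call:
move_arm(increments=[{"xyz": [0, 0, -15], "roll": 0, "grip": 0}, {"xyz": [0, 0, -30], "roll": 0, "grip": 0}, {"xyz": [0, 0, 0], "roll": 0, "grip": 0}, {"xyz": [0, 0, 0], "roll": 0, "grip": 0}])

```text
time_s: 19.62
position: [0.594, -0.0672, 0.0586]
tcp_rot: [[0.688, 0.726, 0.005], [0.726, -0.688, -0.001], [0.002, 0.004, -1.0]]
force: [-0.2, 1.4, 0.5]
opening: 0.316
grasp_force: 29.8
```

```bash
python3 -c "
from h import *
plan(.606,-.092,.058)"
```

```text
t 19.62 pos [594.  -67.2  58.6] yaw -43.5 op 0.316 gf 29.8 F [-0.2  1.4  0.5] tool delta [-9.7 25.8  0.7] rows 1.0
```

Call:
move_arm(increments=[{"xyz": [-4.5, 13.5, 0], "roll": 0, "grip": 0}, {"xyz": [-4.5, 13.5, 0], "roll": 0, "grip": 0}, {"xyz": [0, 0, 18], "roll": 0, "grip": 0}, {"xyz": [0, 0, 15], "roll": 0, "grip": 0}, {"xyz": [0, 0, 7], "roll": 0, "grip": 0}])

```text
time_s: 20.03
position: [0.6052, -0.0933, 0.014]
tcp_rot: [[0.689, 0.725, -0.003], [0.725, -0.689, 0.001], [-0.001, -0.003, -1.0]]
force: [-1.3, -1.3, -0.9]
opening: 0.316
grasp_force: 29.8
```

Call:
move_arm(increments=[{"xyz": [0, 0, 3], "roll": 0, "grip": 0}, {"xyz": [0, 0, 1], "roll": 0, "grip": 0}, {"xyz": [0, 0, 0], "roll": 0, "grip": 0}])

```text
time_s: 20.28
position: [0.6056, -0.0928, 0.0123]
tcp_rot: [[0.688, 0.725, -0.001], [0.725, -0.688, -0.0], [-0.001, -0.001, -1.0]]
force: [-0.8, -0.2, -0.8]
opening: 0.321
grasp_force: 29.8
```

Call:
move_arm(increments=[{"xyz": [0, 0, 0], "roll": 0, "grip": 50}, {"xyz": [0, 0, 0], "roll": 0, "grip": 50}, {"xyz": [0, 0, 0], "roll": 0, "grip": 52}, {"xyz": [0, 0, -20], "roll": 0, "grip": 52}, {"xyz": [0, 0, -30], "roll": 0, "grip": 52}])

```text
time_s: 20.7
position: [0.6034, -0.0911, 0.0601]
tcp_rot: [[0.688, 0.725, -0.007], [0.726, -0.688, 0.002], [-0.003, -0.007, -1.0]]
force: [-0.4, -0.4, -0.0]
opening: 0.505
grasp_force: 0.0
```

Call:
move_arm(increments=[{"xyz": [0, 0, 0], "roll": 0, "grip": 52}, {"xyz": [0, 0, 0], "roll": 0, "grip": 52}, {"xyz": [0, 0, 0], "roll": 0, "grip": 52}])

```text
time_s: 20.95
position: [0.6056, -0.0918, 0.0625]
tcp_rot: [[0.688, 0.726, -0.0], [0.726, -0.688, 0.0], [-0.0, -0.0, -1.0]]
force: [-0.9, 0.3, -0.4]
opening: 0.518
grasp_force: 0.0
```

```bash
python3 -c "
from h import *
plan(.561,-.083,.06); look()"
```

```text
t 20.95 pos [605.6 -91.8  62.5] yaw -43.5 op 0.518 gf 0.0 F [-0.9  0.3 -0.4] tool delta [-24.3 -38.4   2.5] rows 2.0
side 65 [501.5 106.2  27.3] x 491.0 513.0 y 95.0 119.0
side 82 [502.    5.1  27.4] x 491.0 513.0 y -7.0 18.0
side 102 [559.2 -85.8  27.5] x 547.0 570.0 y -97.0 -71.0
side 92 [605.5 -95.   27.6] x 594.0 616.0 y -107.0 -82.0
```

Call:
move_arm(increments=[{"xyz": [-13.5, -20, 0], "roll": 0, "grip": 52}, {"xyz": [-13.5, -20, 0], "roll": 0, "grip": 52}, {"xyz": [0, 0, 5], "roll": 0, "grip": 52}, {"xyz": [0, 0, 0], "roll": 0, "grip": 52}, {"xyz": [0, 0, 0], "roll": 0, "grip": 52}])

```text
time_s: 21.47
position: [0.5585, -0.0841, 0.0568]
tcp_rot: [[0.688, 0.725, -0.0], [0.725, -0.688, 0.0], [-0.0, -0.0, -1.0]]
force: [-0.6, 0.3, -0.8]
opening: 0.518
grasp_force: 0.0
```

```bash
python3 -c "
from h import *
plan(.558,-.084,.010)"
```

```text
t 21.47 pos [558.5 -84.1  56.8] yaw -43.5 op 0.518 gf 0.0 F [-0.6  0.3 -0.8] tool delta [-0.3 -0.4 46.8] rows 2.0
```

Call:
move_arm(increments=[{"xyz": [0, 0, 18], "roll": 0, "grip": 52}, {"xyz": [0, 0, 15], "roll": 0, "grip": 52}, {"xyz": [0, 0, 9], "roll": 0, "grip": 52}, {"xyz": [0, 0, 4], "roll": 0, "grip": 52}, {"xyz": [0, 0, 0], "roll": 0, "grip": 0}])

```text
time_s: 21.88
position: [0.5582, -0.0839, 0.0105]
tcp_rot: [[0.688, 0.726, -0.001], [0.726, -0.688, 0.0], [-0.001, -0.001, -1.0]]
force: [-0.9, -0.6, -0.9]
opening: 0.493
grasp_force: 0.0
```

Call:
move_arm(increments=[{"xyz": [0, 0, 0], "roll": 0, "grip": 0}, {"xyz": [0, 0, 0], "roll": 0, "grip": 0}, {"xyz": [0, 0, 0], "roll": 0, "grip": 0}, {"xyz": [0, 0, 0], "roll": 0, "grip": 0}])

```text
time_s: 22.22
position: [0.5586, -0.0841, 0.0122]
tcp_rot: [[0.688, 0.726, 0.001], [0.726, -0.688, -0.0], [0.001, 0.001, -1.0]]
force: [0.3, -0.3, -0.5]
opening: 0.32
grasp_force: 29.8
```

Call:
move_arm(increments=[{"xyz": [0, 0, -15], "roll": 0, "grip": 0}, {"xyz": [0, 0, -30], "roll": 0, "grip": 0}, {"xyz": [0, 0, 0], "roll": 0, "grip": 0}, {"xyz": [0, 0, 0], "roll": 0, "grip": 0}])

```text
time_s: 22.55
position: [0.5596, -0.0844, 0.0584]
tcp_rot: [[0.688, 0.726, 0.004], [0.726, -0.688, -0.002], [0.002, 0.004, -1.0]]
force: [-0.1, -0.1, -0.4]
opening: 0.323
grasp_force: 29.8
```

```bash
python3 -c "
from h import *
plan(.506,-.092,.058)"
```

```text
t 22.55 pos [559.6 -84.4  58.4] yaw -43.5 op 0.323 gf 29.8 F [-0.1 -0.1 -0.4] tool delta [-42.4 -33.7   0.2] rows 2.0
```

Call:
move_arm(increments=[{"xyz": [-20.8, -16.5, 0], "roll": 0, "grip": 0}, {"xyz": [-20.8, -16.5, 0], "roll": 0, "grip": 0}, {"xyz": [0, 0, 18], "roll": 0, "grip": 0}, {"xyz": [0, 0, 15], "roll": 0, "grip": 0}, {"xyz": [0, 0, 7], "roll": 0, "grip": 0}])

```text
time_s: 22.97
position: [0.5039, -0.091, 0.0148]
tcp_rot: [[0.689, 0.725, -0.003], [0.725, -0.689, 0.001], [-0.001, -0.003, -1.0]]
force: [0.4, 0.2, -1.1]
opening: 0.32
grasp_force: 29.8
```

Call:
move_arm(increments=[{"xyz": [0, 0, 3], "roll": 0, "grip": 0}, {"xyz": [0, 0, 1], "roll": 0, "grip": 0}, {"xyz": [0, 0, 0], "roll": 0, "grip": 0}, {"xyz": [0, 0, 0], "roll": 0, "grip": 0}])

```text
time_s: 23.3
position: [0.506, -0.0915, 0.0126]
tcp_rot: [[0.688, 0.726, 0.001], [0.726, -0.688, -0.0], [0.0, 0.001, -1.0]]
force: [0.2, -1.4, -0.0]
opening: 0.318
grasp_force: 29.8
```

Call:
move_arm(increments=[{"xyz": [0, 0, 0], "roll": 0, "grip": 50}, {"xyz": [0, 0, 0], "roll": 0, "grip": 50}, {"xyz": [0, 0, 0], "roll": 0, "grip": 52}, {"xyz": [0, 0, -20], "roll": 0, "grip": 52}, {"xyz": [0, 0, -35], "roll": 0, "grip": 52}])

```text
time_s: 23.72
position: [0.5033, -0.0906, 0.0654]
tcp_rot: [[0.688, 0.725, -0.007], [0.725, -0.688, 0.003], [-0.003, -0.007, -1.0]]
force: [-0.0, -0.5, -0.4]
opening: 0.506
grasp_force: 0.0
```

Call:
move_arm(increments=[{"xyz": [0, 0, -35], "roll": 0, "grip": 52}, {"xyz": [0, 0, -35], "roll": 0, "grip": 52}, {"xyz": [0, 0, -35], "roll": 0, "grip": 52}, {"xyz": [0, 0, -35], "roll": 0, "grip": 52}, {"xyz": [-25, -25, 0], "roll": 0, "grip": 52}])

```text
time_s: 24.13
position: [0.4815, -0.0963, 0.2153]
tcp_rot: [[0.687, 0.726, 0.024], [0.726, -0.687, -0.01], [0.009, 0.024, -1.0]]
force: [1.5, -1.2, 1.1]
opening: 0.524
grasp_force: 0.0
```

Call:
move_arm(increments=[{"xyz": [-27, 5, 0], "roll": 0, "grip": 52}, {"xyz": [-27, 5, 0], "roll": 0, "grip": 52}, {"xyz": [-27, 25, 0], "roll": 0, "grip": 52}, {"xyz": [-27, 25, 0], "roll": 0, "grip": 52}, {"xyz": [-27, 25, 0], "roll": 0, "grip": 52}])

```text
time_s: 24.55
position: [0.4386, -0.2499, 0.208]
tcp_rot: [[0.688, 0.726, 0.001], [0.726, -0.688, -0.0], [0.0, 0.001, -1.0]]
force: [-0.3, 0.1, 0.5]
opening: 0.522
grasp_force: 0.0
```

```bash
python3 -c "
from h import *
plan(.4,-.1,.25); look('side')"; ls -t pics|head -1
```

```text
t 24.55 pos [ 438.6 -249.9  208. ] yaw -43.5 op 0.522 gf 0.0 F [-0.3  0.1  0.5] tool delta [  82.3 -131.1  -42.1] rows 4.0
top 67 [602.6 -90.2  28.6] x 592.0 613.0 y -101.0 -79.0
top 68 [599.3  11.   28.7] x 589.0 611.0 y 1.0 21.0
top 74 [595.9 107.7  29.2] x 585.0 608.0 y 97.0 118.0
top 72 [505.  -87.6  29.1] x 494.0 516.0 y -98.0 -77.0
top 71 [499.3   8.9  28.7] x 489.0 510.0 y -2.0 19.0
top 76 [498.7 108.5  28.7] x 488.0 509.0 y 98.0 119.0
side 53 [599.  105.8  27.5] x 589.0 609.0 y 94.0 120.0
side 64 [501.5 105.8  27.4] x 491.0 512.0 y 94.0 119.0
side 68 [601.6   9.   27.9] x 590.0 613.0 y -3.0 22.0
side 79 [501.7   5.1  27.6] x 491.0 513.0 y -6.0 19.0
side 90 [605.3 -94.2  27.9] x 594.0 616.0 y -106.0 -82.0
side_2465.png
```

```bash
python3 -c "
from h import *
im,d=bot.capture('top');cv2.imwrite('pics/fin.png',cv2.resize(im[100:300,90:410,::-1],(800,500)))"
```

```text
(no output)
```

View pics/fin.png

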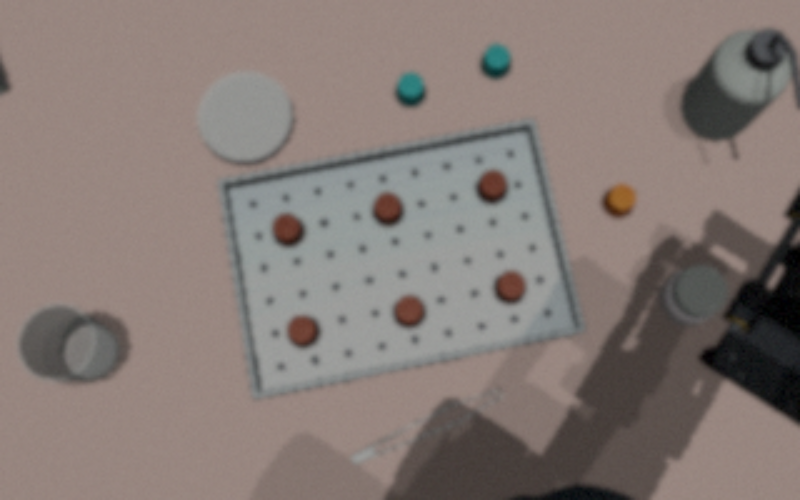

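All six stand in an even 2×3 grid (crop px (288,229), (388,208), (492,186), (302,330), (409,311), (511,286)), and the bystanders and look-alikes have not moved.

```bash
python3 -c "
from rig import bot
print(bot.hand_in())"
```

```text
the job is handed in; nothing more can be done
None
```

The job is handed in: all six stoppers stand singly in an even 2×3 grid on the tray floor, about 100 mm apart centre to centre, with the other bench items left where they were, after about 25 s of the 69 s allowed.

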